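Knock home the hinge pin of the bench incubator

ROBOT

A 6-joint arm with a two-finger parallel gripper is mounted at the origin on the work surface. World frame = base frame: x ahead of the robot, y to its left, z up, the work surface at z = 0. Lengths are in m, angles in degrees, forces in N, time in s.
With the tool pointing down it reaches from about 0.4 to 0.825 m from the base axis. Payload 7 kg.
Tool frame: the origin (TCP) lies between the finger pads; the fingertips stand 25 mm ahead of it and the grasp point (between the pads) lies 6 mm ahead of it; z points along the fingers, y is the line along which they close (so a half turn about z gives the same grasp; the last joint's range is limited). The gripper opens to 88 mm and grips with 3 to 60 N. Pads are 19 mm wide; open, the fingers measure 130 mm over their backs; the gripper's body (78 mm by 193 mm) begins 47 mm behind the grasp point.
Start: joints at [-55.113, 20.546, 0.682, 0, -70.136, -16.507], TCP at [0.213, -0.641, 0.222] pointing down, gripper open.
Joint ranges: [-176.03, 176.03], [-82.01, 121.73], [-58.28, 71.71], [-173.87, 95.51], [-174.79, -0.11], [-173.66, 173.66]. Speed limits (degrees/s): [136.94, 136.94, 172.46, 180, 180, 180].

INTERFACE

Orientations are given as [roll, pitch, yaw] about the fixed x, y, z axes, in that order (R = Rz(yaw) Ry(pitch) Rx(roll)).
In Python, from plant import ctrl, cams gives the robot as it stands (ctrl), with the cameras (cams).
- The arm moves only by the tool drive_effector, called as name(argument=value, ...) on one line, values as JSON. Schema: {"type":"object","properties":{"deltas":{"type":"string"},"only":{"type":"string"},"quiet":{"type":"boolean"},"lines":{"type":"string"}},"required":["deltas"],"additionalProperties":false}. deltas is a string of 1 to 8 rows, parted by semicolons, with the numbers parted by commas; each row has 5 numbers: dx, dy, dz in m, then a turn about the tool's z in degrees, then the finger opening in m; each row is the pose to reach, as a shift and turn from the pose commanded when the call began, along the tool's axes at that moment; what a row does not reach only later rows make up. A row lasts 1/8 s, in which the tool goes at most 0.0625 m and 10.7 degrees, less where a joint would pass 70% of its speed; a pose out of reach is approached as far as the arm can. The fingers move at their own pace and stop on an object; the grip force is fixed at half the most. Time passes only in rows, so rows that do not move let the fingers close. The tool returns the time, the measured TCP pose, the force, the opening and the grip force at its end. only (a regular expression) keeps the lines of the reply that match it, lines (a string "A,B") keeps lines A to B, and quiet returns only ok. Input that does not fit is refused with a message, and nothing moves.
- ctrl.get_obs(): the state, without advancing time (a new reading comes with each control period).
- cams.snapshot(name): name is "side" or "top"; returns a dict with "frame" (384x512x3 uint8, red, green, blue), "z_map" (384x512 float32, m along the optical axis (not along the pixel's ray), 0 where there is no reading), "fovy" (degrees; the focal length in pixels is half the picture's height over the tangent of half this angle, whatever the lens; pixels are square), "cx", "cy" (the principal point, pixels), "R" (3x3) and "t" (3): a world point X has camera coordinates R X + t. Camera axes: x right, y down, z forward; pixel columns grow to the right and rows downward; lengths in m; the calibration is good to about 2 mm. A picture is of the moment at which its call begins.
- ctrl.close_job(): hands the job in; it is judged then, once.
The state is a dict: "clock": time; "joint_pos": joint angles; "qvel": joint speeds; "tau": joint torques, N m; "tool_pos": TCP position; "orientation": TCP orientation; "force": force on the tool from outside, world axes, zero at the start; "moment": the same for the moment, N m; "opening": finger opening in m; "gripper_force": force on a finger pad.
Only numpy, scipy, OpenCV 4.12 (cv2) and the standard library are available. Lean on these libraries where they do the work, as an engineer would, in place of code of your own. Each camera call takes 0.05 s, during which the arm holds its last target. There are 200 camera calls.

TASK

The incubator door's top hinge pin has ridden up on its spring under the blue see-through hinge cover. Slip the blade of the spatula under the notch in the cover's front edge, lever the cover up and swing it right back, then strike the pin with the mallet - a brisk blow, not a push, and not touching the cover with the mallet - until it snaps home and stays down. Leave the cover open, lay both tools back on the bench without dropping them, and leave everything else where it stands.

Things in the scene. Friction and masses are not known exactly. Their poses are not given: they have to be found in the camera images.
- incubator: compact white bench incubator, fixed, 240 deep (x), 300 wide (y), 240 mm high; origin at the centre of its underside, z up; its door front is at its own x = -120 mm, its flat top at z = 240 mm. On top at the right front corner lies a 3 mm thick steel hinge plate (x -86 to -10, 38 mm wide about y = -115) under the cover; the top is bare for 16 mm between door front and cover
- hinge_cover (a joint): angle of the blue see-through plastic hinge cover: 0 shut, 1.95 rad swung right back (stop). A shell 87 mm long (incubator x), 60 wide, 26 high, walls 2.5 mm, closed over the hinge plate and pin and hinged at its rear edge along incubator y; the front edge swings up and back. It stays at any angle; about 2 N at the front edge moves it
- cover_lip (a point): moves with the cover: centre of the upper edge of the pry notch in the cover's front wall, which faces the incubator's front (-x). The notch is 34 mm wide and 7 mm high, open down to the incubator's top; 16 mm behind it the blade meets the 3 mm high edge of the hinge plate
- cover_hinge (a point): the hinge axis of the cover, at the middle of its width, 86 mm behind the front wall and 6 mm above the incubator's top; the axis is the incubator's y axis
- hinge_pin (a joint): how far the hinge pin has been driven down: 0 standing 12 mm proud, 0.012 m home. Up to 0.0095 m its sprung over-centre catch pushes it back up (about 14 N at first, less and less further down) and it jumps up again if let go; beyond that the catch snaps it home and holds it
- pin_head (a point): centre of the top of the pin's flat brass head (20 mm across, 5 mm thick); moves with the pin; the pin moves straight down. 54 mm in front of the cover's hinge. 20 mm above the incubator's top when proud, 8 mm when home
- spatula: thin steel opening spatula lying flat on the bench, 202 mm long, 70 g: a dark wooden handle 105 x 20 x 18 mm and a straight flat blade 97 mm long, 18 mm wide, 2 mm thick at half the handle's height. Origin: centre of the underside of the handle; x towards the blade, z up
- spatula_grip (a point): where to hold it: on the handle near the balance point, 27 mm from the handle's centre towards the blade, 9 mm above the underside
- spatula_tip (a point): the tip of the blade, 123 mm along x from the grip point, at the same height
- mallet: soft-faced mallet with orange faces, standing on one face with its handle level; head 42 mm across and 76 mm long, wooden handle 20 mm wide and 24 mm high reaching 150 mm from the head's axis along -x. About 0.32 kg, mostly in the head. Origin: centre of the lower face of the head, z up along the head's axis
- mallet_face (a point): centre of the lower striking face of the head (same as the body's origin)
- mallet_grip (a point): where to hold it: on the handle's centre line, 45 mm from the head's axis and 38 mm above the lower face
- slide_box: bystander: blue slide box 90 x 100 x 34 mm on top of the incubator; origin at its underside
- reagent_amber: bystander: amber bottle, 60 mm across, 125 mm high; origin at its underside
- reagent_white: bystander: white bottle with red cap, 68 mm across, 150 mm high; origin at its underside
- specimen_jar: bystander: clear jar with red cap, 52 mm across, 65 mm high; origin at its underside
- tip_box: bystander: pipette tip box with blue lid, 72 x 92 x 62 mm; origin at its underside
- timer: bystander: white bench timer 70 x 75 x 25 mm; origin at its underside

How it is judged (in metres and radians):
On the way, in this order (a step that is already met when the one before it is completed fails the run):
1. the cover is levered up with the spatula's blade: past 0.2 rad with the spatula bearing on it (value of joint hinge_cover above 0.2 rad and contact force between spatula and hinge_cover above 0.2 N).
2. the cover is swung right back, past 1.5 rad (value of joint hinge_cover above 1.5 rad), for 0.2 s.
3. the pin, still up, is struck with the mallet's lower face: close under the face it goes down faster than 0.07 m/s, or (a fast blow) the mallet comes on to it at over 0.35 m/s from right above (value of joint hinge_pin below 0.0095 m and ((velocity of joint hinge_pin above 0.07 m/s and distance between mallet_face and pin_head below 0.03 m) or (linear speed of mallet above 0.35 m/s and distance between mallet_face and pin_head below 0.028 m and horizontal distance between mallet_face and pin_head below 0.018 m))).
4. the pin is home, within 1.5 mm (value of joint hinge_pin above 0.0105 m), for 0.2 s.
At the end, for the whole second after the job is handed in: The hinge pin is home within 1.5 mm and holds by itself, the cover stands open past 1.5 rad, and the spatula and the mallet lie or stand at rest on the bench, let go (value of joint hinge_pin above 0.0105 m and value of joint hinge_cover above 1.5 rad and height (world z) of spatula_grip below 0.03 m and height (world z) of spatula_tip below 0.04 m and height (world z) of each of mallet, mallet_grip below 0.08 m and linear speed of each of spatula, mallet below 0.02 m/s); the robot touches nothing.
It fails at once if the mallet hits the cover (over 4 N) (contact force between mallet and hinge_cover above 4 N).
It fails at once if the pin is driven by the fingers or with the spatula (over 3 N) (contact force between any of the fingers, spatula and hinge_pin above 3 N).
It fails at once if a tool is dropped or thrown: over 0.8 m/s out of the fingers ((linear speed of mallet above 0.8 m/s and contact force between the fingers and mallet below 0.1 N) or (linear speed of spatula above 0.8 m/s and contact force between the fingers and spatula below 0.1 N)).
It fails at once if a bystander is shifted by more than 30 mm (distance of any of slide_box, reagent_amber, reagent_white, specimen_jar, tip_box, timer from where it was at the start of the episode above 0.03 m).
It also fails if it takes over 67 s, if anything falls off the work surface, if the arm or the gripper's body presses on something with over 40 N, if the wrist force passes 120 N, or if a joint passes its speed limit or range.

## Working session

There is one attempt and no reset: what is moved stays moved. The work goes in short steps, Python scripts to look and compute and a tool call to move; the robot and the scene stay as the last step left them, time stands still between calls to the robot, and variables do not carry over. Pictures are saved under pics/ and viewed, at most 10 in all, crops included, and the job is handed in when it is done.

```bash
ls; mkdir -p pics; cat > h.py <<'E'
import numpy as np,cv2
from plant import ctrl, cams
def snap(n,f):
    s=cams.snapshot(n); np.savez(f'pics/{f}.npz',**s); cv2.imwrite(f'pics/{f}.png',cv2.cvtColor(s['frame'],cv2.COLOR_RGB2BGR)); return s
def load(f): return np.load(f'pics/{f}.npz')
def px(s,u,v,z=None,zw=None):
    f=384/2/np.tan(np.radians(float(s['fovy'])/2)); d=np.array([(u-s['cx'])/f,(v-s['cy'])/f,1.])
    R=s['R'];t=s['t'];c=-R.T@t;r=R.T@d
    if zw is not None: return c+r*(zw-c[2])/r[2]
    if z is None: z=s['z_map'][int(round(v)),int(round(u))]
    return c+r*z
def proj(s,X):
    f=384/2/np.tan(np.radians(float(s['fovy'])/2)); p=s['R']@np.array(X)+s['t']; return p[:2]/p[2]*f+[s['cx'],s['cy']]
E
python3 - <<'E'
from h import *
np.set_printoptions(precision=4,suppress=True)
for n in('side','top'):
    s=snap(n,n+'0'); print(n,s['fovy'],s['cx'],s['cy'],-s['R'].T@s['t'],s['R'])
a=cv2.imread('pics/side0.png');b=cv2.imread('pics/top0.png')
print(ctrl.get_obs())
E
```

```text
pics
plant.py
side 52.159861886059765 261.03455099450457 191.0968956061751 [0.1913 0.7286 1.0798] [[-0.8703 -0.4921  0.0194]
 [-0.3792  0.6444 -0.664 ]
 [ 0.3143 -0.5852 -0.7475]]
top 50.367897334634186 258.5203704187801 190.63480889629324 [0.3651 0.0116 1.2399] [[ 0.0986 -0.9951 -0.    ]
 [-0.9737 -0.0965 -0.2065]
 [ 0.2055  0.0204 -0.9784]]
{'clock': 0.1, 'joint_pos': array([-55.1129,  20.587 ,   0.6412,  -0.0165, -70.1367, -16.5068]), 'qvel': array([-0.0746, -0.0743,  0.1093,  0.0526, -0.0496, -0.0161]), 'tau': array([ -0.0015, -58.4163,  29.3755,   7.0155,   0.0102,  -0.0001]), 'tool_pos': array([ 0.2127, -0.6402,  0.2209]), 'orientation': array([ 179.9164,   -0.0086, -161.6254]), 'force': array([-0.8782,  0.5912,  0.3775]), 'moment': array([ 0.0408,  0.0249, -0.0094]), 'gripper_force': 0.0, 'opening': 0.08721360793091969}
```

View pics/top0.png

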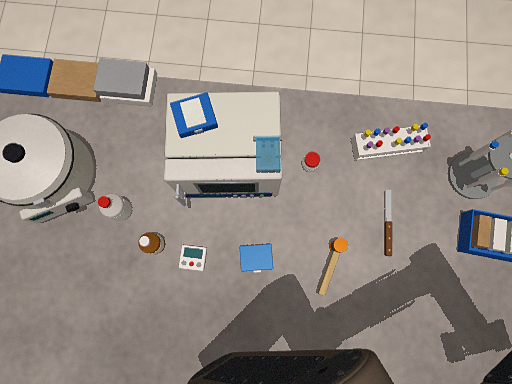

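View pics/side0.png

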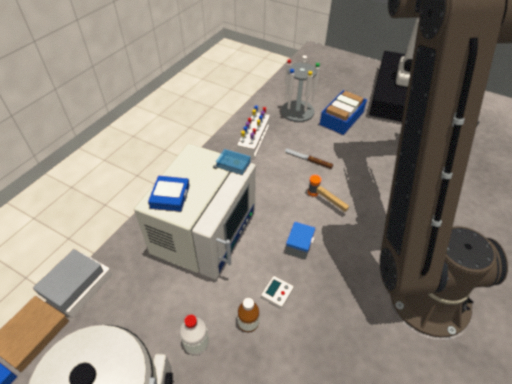

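The top view shows the cover at (256–281,136–172), the spatula from (388,190) to (388,255), and the mallet head at (340,245) with its handle end at (322,293). I'll enlarge that area.

```bash
python3 - <<'E'
from h import *
np.set_printoptions(precision=4,suppress=True)
b=cv2.imread('pics/top0.png')[125:300,235:405]
cv2.imwrite('pics/c0.png',cv2.resize(b,None,fx=3.4,fy=3.4,interpolation=cv2.INTER_CUBIC))
s=load('top0')
P=np.array([[px(s,u,v) for u in range(512)] for v in range(384)])
np.save('pics/P0.npy',P)
f=s['frame'].astype(int)
# incubator top
m=(abs(P[...,2]-.24)<.004);
ys,xs=np.where(m); print(len(ys))
r=cv2.minAreaRect(P[m][:,:2].astype(np.float32)); print('inc top',r, cv2.boxPoints(r))
# tools by height on bench
for nm,(u0,u1,v0,v1) in dict(spat=(375,400,183,262),mal=(312,352,230,300)).items():
    q=P[v0:v1,u0:u1].reshape(-1,3); 
    for lo,hi in ((.007,.013),(.014,.022),(.04,.056),(.065,.085)):
        w=q[(q[:,2]>lo)&(q[:,2]<hi)]
        if len(w)>8: print(nm,lo,len(w),cv2.minAreaRect(w[:,:2].astype(np.float32)),w.mean(0))
E
```

```text
7068
inc top ((0.5720418691635132, -0.1776590347290039), (0.7164409756660461, 0.8635297417640686), 15.08732795715332) [[ 0.1138  0.146 ]
 [ 0.3386 -0.6878]
 [ 1.0303 -0.5013]
 [ 0.8055  0.3325]]
spat 0.007 153 ((0.5669566988945007, -0.3615955114364624), (0.1964855194091797, 0.018003953620791435), 2.2224788665771484) [ 0.6033 -0.3591  0.01  ]
spat 0.014 215 ((0.5646703839302063, -0.3611637055873871), (0.1984415501356125, 0.018878409639000893), 1.630995750427246) [ 0.5217 -0.3629  0.0172]
mal 0.014 12 ((0.4777647852897644, -0.1946193426847458), (0.007955549284815788, 0.03272485360503197), 88.61266326904297) [ 0.4765 -0.1945  0.016 ]
mal 0.04 340 ((0.4061186909675598, -0.18916237354278564), (0.027028203010559082, 0.15064534544944763), 77.32353210449219) [ 0.3979 -0.1867  0.0487]
mal 0.065 175 ((0.4760262072086334, -0.20991206169128418), (0.03940368816256523, 0.03967729210853577), 6.143744945526123) [ 0.4767 -0.2098  0.0751]
```

View pics/c0.png

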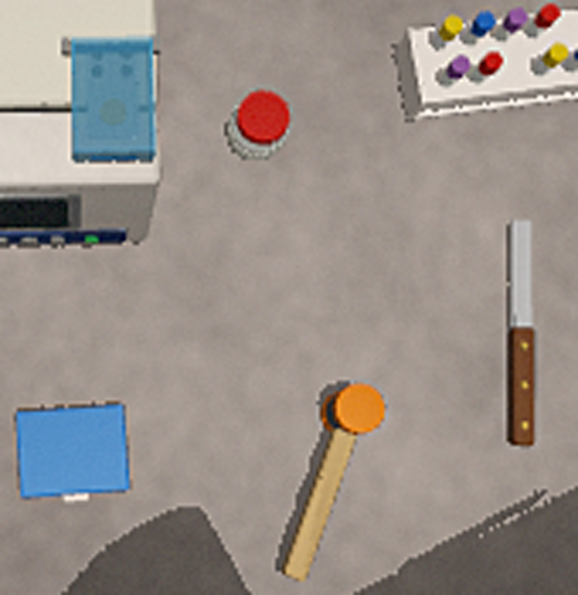

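The crop shows the notched cover's front edge at crop y≈160 (x 72–155), the mallet head centre at (360,408), its handle end at (295,575), and the spatula tip at (520,221) with its handle end at (521,444). Next I'll measure them precisely.

```bash
python3 - <<'E'
from h import *
np.set_printoptions(precision=4,suppress=True)
s=load('top0');P=np.load('pics/P0.npy')
Q=P[85:205,155:290]; m=abs(Q[...,2]-.24)<.006
r=cv2.minAreaRect(Q[m][:,:2].astype(np.float32)); print('inc top',r); print(cv2.boxPoints(r))
C=P[130:180,250:290]; q=C[(C[...,2]>.255)&(C[...,2]<.275)]
print('cover',len(q),q.mean(0) if len(q) else 0, cv2.minAreaRect(q[:,:2].astype(np.float32)) if len(q) else 0)
print(P[132:180:3,268,2])
g=lambda x,y,z:px(s,235+x/3.4-.35,125+y/3.4-.35,zw=z)
print('cover corners',*[g(x,y,.266) for x,y in((72,38),(155,38),(72,160),(155,160))])
print('pin',g(112,113,.26))
print('mallet head',g(360,408,.076),'end',g(295,573,.05),'neck',g(343,434,.05))
print('spat tip',g(520,221,.01),'end',g(521,444,.018),'joint',g(521,327,.018))
print('obst',*[px(s,u,v) for u,v in((312,158),(256,257),(395,140))])
S=load('side0')
for p in ([.62,-.12,.266],[.6,-.36,.01]): print(proj(S,p))
E
```

```text
inc top ((0.7137235403060913, 0.13916929066181183), (0.2395329773426056, 0.2996533513069153), 6.5712738037109375)
[[ 0.5776  0.2743]
 [ 0.6119 -0.0234]
 [ 0.8498  0.004 ]
 [ 0.8156  0.3017]]
cover 852 [0.6666 0.0186 0.2665] ((0.6687391400337219, 0.01826411671936512), (0.08806712180376053, 0.05968957394361496), 6.018370628356934)
[0.2407 0.2402 0.2668 0.2649 0.2669 0.263  0.2645 0.2659 0.2666 0.2659
 0.2693 0.269  0.2665 0.2504 0.2414 0.2387]
cover corners [0.7089 0.0525 0.266 ] [ 0.7149 -0.0085  0.266 ] [0.6164 0.0432 0.266 ] [ 0.6223 -0.0166  0.266 ]
pin [0.6563 0.0177 0.26  ]
mallet head [ 0.4768 -0.2109  0.076 ] end [ 0.3376 -0.1699  0.05  ] neck [ 0.4559 -0.2028  0.05  ]
spat tip [ 0.6657 -0.3581  0.01  ] end [ 0.465  -0.3632  0.018 ] joint [ 0.5677 -0.3598  0.018 ]
obst [ 0.7271 -0.1133  0.0647] [0.4193 0.0242 0.0642] [ 0.7953 -0.348   0.0987]
[270.1426 137.5939]
[300.9707 154.4625]
```

```bash
cat >> h.py <<'E'
def go(x,y,z,yaw):
    from scipy.spatial.transform import Rotation as Ro
    o=ctrl.get_obs(); R=Ro.from_euler('xyz',o['orientation'],degrees=True).as_matrix()
    d=R.T@(np.array([x,y,z])-o['tool_pos']); t=(o['orientation'][2]-yaw+180)%360-180
    print('t',round(o['clock'],2),'pos',o['tool_pos'].round(4),o['orientation'].round(2),'op',round(o['opening'],4),'F',o['force'].round(1),o['gripper_force'],'-> d',d.round(4),'turn',round(t,2),'|d|',np.linalg.norm(d).round(3))
E
```

drive_effector(deltas="-0.058,0.023,0,5,0.06;-0.115,0.046,0,10,0.05;-0.173,0.069,0.01,16.6,0.05;-0.23,0.092,0.02,16.6,0.05;-0.288,0.115,0.04,16.6,0.05;-0.345,0.138,0.06,16.6,0.05;-0.402,0.16,0.08,16.6,0.05;-0.402,0.16,0.1,16.6,0.05")

```text
clock: 1.1
tool_pos: [0.5467, -0.3593, 0.1207]
orientation: [180.0, 0.0, -178.0]
force: [-0.9, -0.7, -0.9]
opening: 0.0505
gripper_force: 0.0
```

```bash
python3 -c "
from h import *
go(.544,-.3617,.028,-178.2)"
```

```text
t 1.1 pos [ 0.5467 -0.3593  0.1207] [ 1.80e+02  2.00e-02 -1.78e+02] op 0.0505 F [-0.9 -0.7 -0.9] 0.0 -> d [ 0.0028 -0.0023  0.0927] turn 0.2 |d| 0.093
```

drive_effector(deltas="0.002,-0.002,0.05,0.2,0.05;0.002,-0.002,0.08,0.2,0.04;0.002,-0.002,0.085,0.2,0.04;0.002,-0.002,0.085,0.2,0.04")

```text
clock: 1.6
tool_pos: [0.5422, -0.3643, 0.0372]
orientation: [-180.0, 0.0, -178.4]
force: [-0.1, -0.5, -0.9]
opening: 0.04
gripper_force: 0.0
```

```bash
python3 -c "
from h import *
go(.544,-.3617,.028,-178.2)"
```

```text
t 1.6 pos [ 0.5422 -0.3643  0.0372] [-179.98    0.   -178.41] op 0.04 F [-0.1 -0.5 -0.9] 0.0 -> d [-0.0018  0.0026  0.0092] turn -0.21 |d| 0.01
```

drive_effector(deltas="-0.0015,0.0025,0.009,0,0.04;-0.0015,0.0025,0.009,0,0.04;-0.0015,0.0025,0.009,0,0;-0.0015,0.0025,0.009,0,0;-0.0015,0.0025,0.009,0,0;-0.0015,0.0025,0.009,0,0")

```text
clock: 2.35
tool_pos: [0.5434, -0.3615, 0.0278]
orientation: [-180.0, 0.0, -178.4]
force: [0.3, -0.2, 0.0]
opening: 0.0058
gripper_force: 0.0
```

```bash
python3 -c "
from h import *
go(.544,-.3617,.028,-178.2)"
```

```text
t 2.35 pos [ 0.5434 -0.3615  0.0278] [-1.8000e+02  1.0000e-02 -1.7842e+02] op 0.0058 F [ 0.3 -0.2  0. ] 0.0 -> d [-0.0006 -0.0002 -0.0002] turn -0.22 |d| 0.001
```

The fingers closed to 6 mm, so they aren't on the handle. I'll look.

```bash
python3 - <<'E'
from h import *
s=snap('top','t1');S=snap('side','s1')
a=cv2.resize(cv2.imread('pics/t1.png')[170:280,320:450],None,fx=3,fy=3)
b=cv2.resize(cv2.imread('pics/s1.png')[110:220,240:370],None,fx=3,fy=3)
cv2.imwrite('pics/c1.png',np.hstack([a,b])); go(.544,-.3617,.028,-178.2)
E
```

```text
t 2.45 pos [ 0.5433 -0.3615  0.0278] [-180.     -0.   -178.42] op 0.0015 F [-0.1  0.3 -0.3] 0.0 -> d [-0.0007 -0.0002 -0.0002] turn -0.22 |d| 0.001
```

View pics/c1.png

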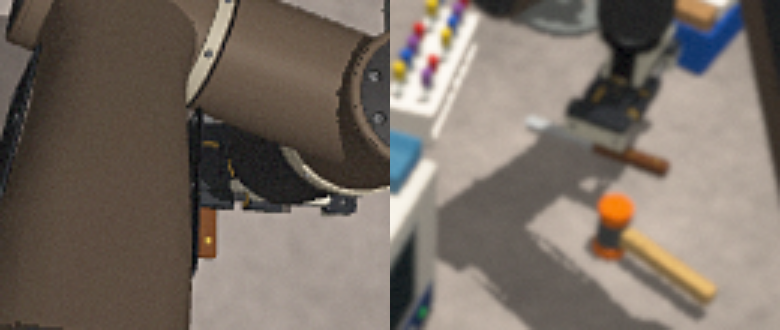

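```bash
python3 - <<'E'
from h import *
np.set_printoptions(precision=3,suppress=True,linewidth=200)
S=load('s1'); print('tcp px',proj(S,[.5433,-.3615,.0278]),'tip px',proj(S,[.5433,-.3615,.003]),'handle top centre',proj(S,[.5175,-.3625,.018]))
for v in range(136,166,3):
    print(v,*[f"{px(S,u,v)[0]:.3f},{px(S,u,v)[1]:.3f},{px(S,u,v)[2]:.3f}" for u in range(292,332,5)])
b=cv2.imread('pics/s1.png')[125:180,280:340]
cv2.imwrite('pics/c2.png',cv2.resize(b,None,fx=10,fy=10,interpolation=cv2.INTER_CUBIC))
E
```

```text
tcp px [314.645 155.967] tip px [313.884 160.545] handle top centre [320.469 159.962]
136 0.688,-0.458,-0.004 0.668,-0.465,-0.000 0.649,-0.474,0.001 0.634,-0.493,-0.006 0.559,-0.341,0.138 0.542,-0.345,0.142 0.524,-0.348,0.148 0.517,-0.389,0.121
139 0.191,0.729,1.080 0.661,-0.451,-0.003 0.643,-0.463,-0.004 0.574,-0.333,0.123 0.559,-0.346,0.119 0.537,-0.336,0.136 0.520,-0.342,0.139 0.511,-0.374,0.120
142 0.670,-0.423,-0.003 0.651,-0.430,0.000 0.633,-0.440,0.001 0.560,-0.299,0.140 0.551,-0.328,0.122 0.536,-0.339,0.121 0.517,-0.338,0.129 0.507,-0.367,0.112
145 0.661,-0.404,-0.001 0.644,-0.416,-0.002 0.569,-0.275,0.139 0.553,-0.283,0.141 0.549,-0.326,0.109 0.529,-0.323,0.121 0.515,-0.338,0.116 0.537,-0.482,-0.004
148 0.651,-0.384,0.003 0.637,-0.402,-0.005 0.563,-0.262,0.138 0.547,-0.270,0.139 0.531,-0.277,0.141 0.517,-0.293,0.135 0.508,-0.322,0.117 0.528,-0.457,0.003
151 0.642,-0.364,0.006 0.628,-0.383,-0.002 0.564,-0.269,0.117 0.542,-0.262,0.133 0.524,-0.263,0.140 0.510,-0.275,0.138 0.540,-0.436,-0.003 0.522,-0.444,-0.001
154 0.636,-0.353,0.001 0.614,-0.353,0.011 0.562,-0.270,0.103 0.545,-0.273,0.109 0.524,-0.269,0.122 0.505,-0.267,0.132 0.532,-0.418,-0.002 0.515,-0.430,-0.003
157 0.630,-0.343,-0.004 0.612,-0.351,-0.003 0.591,-0.351,0.008 0.572,-0.357,0.012 0.524,-0.274,0.103 0.505,-0.272,0.113 0.525,-0.402,-0.002 0.508,-0.412,-0.002
160 0.621,-0.324,-0.001 0.604,-0.335,-0.002 0.586,-0.343,0.000 0.570,-0.356,-0.002 0.549,-0.353,0.010 0.503,-0.273,0.099 0.513,-0.369,0.015 0.501,-0.397,-0.002
163 0.613,-0.308,-0.001 0.597,-0.321,-0.004 0.578,-0.326,0.002 0.563,-0.340,-0.003 0.547,-0.353,-0.005 0.526,-0.353,0.005 0.505,-0.347,0.021 0.489,-0.363,0.015
```

View pics/c2.png

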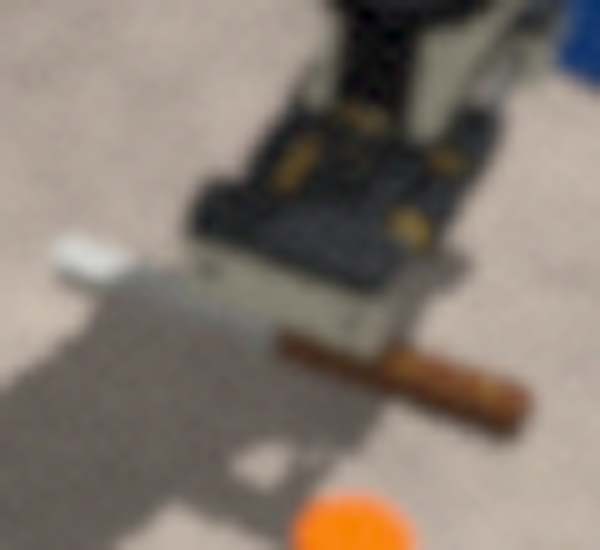

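Laterally the gripper body sits where expected, but its underside is about 27 mm higher than the nominal geometry implies. The fingers probably closed above the handle. I'll open and feel downwards.

drive_effector(deltas="0,0,0,0,0.045;0,0,0,0,0.045;0,0,0,0,0.045;0,0,0,0,0.045", only="pos|force|open")

```text
tool_pos: [0.5433, -0.3615, 0.0277]
force: [-0.3, 1.0, 0.6]
opening: 0.0359
gripper_force: 0.0
```

drive_effector(deltas="0,0,0.002,0,0.045;0,0,0.002,0,0.045", only="pos|force|open")

```text
tool_pos: [0.5432, -0.3614, 0.0255]
force: [0.3, -0.0, 0.5]
opening: 0.0448
gripper_force: 0.0
```

```bash
python3 -c "
from h import *
go(.544,-.3617,.028,-178.2); S=snap('side','s2');s=snap('top','t2')
cv2.imwrite('pics/c3.png',cv2.resize(cv2.imread('pics/s2.png')[125:180,280:340],None,fx=10,fy=10,interpolation=cv2.INTER_CUBIC))"
```

```text
t 3.2 pos [ 0.5432 -0.3614  0.0255] [ 1.7999e+02 -2.0000e-02 -1.7842e+02] op 0.0448 F [ 0.3 -0.   0.5] 0.0 -> d [-0.0008 -0.0003 -0.0025] turn -0.22 |d| 0.003
```

View pics/c3.png

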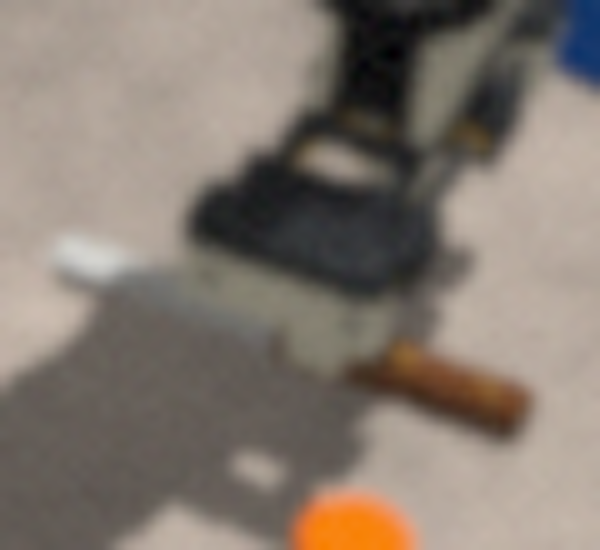

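```bash
python3 - <<'E'
from h import *
np.set_printoptions(precision=3,suppress=True,linewidth=200)
S=load('s2')
print(proj(S,[.5432,-.33,.0]),proj(S,[.5432,-.33,.03]),proj(S,[.5337,-.318,.0]))
for u in (310,312,314,316):
    print(u,*[f"{v}:{px(S,u,v).round(3)}" for v in range(152,166,1)])
E
```

```text
[310.494 165.921] [311.376 160.389] [311.425 168.667]
310 152:[ 0.532 -0.266  0.13 ] 153:[ 0.531 -0.264  0.128] 154:[ 0.532 -0.269  0.118] 155:[ 0.532 -0.272  0.111] 156:[ 0.531 -0.271  0.107] 157:[ 0.53  -0.269  0.104] 158:[ 0.531 -0.273  0.095] 159:[ 0.545 -0.318  0.046] 160:[ 0.544 -0.316  0.043] 161:[ 0.545 -0.319  0.035] 162:[ 0.555 -0.351 -0.002] 163:[ 0.552 -0.344  0.   ] 164:[ 0.551 -0.344 -0.005] 165:[ 0.549 -0.338 -0.005]
312 152:[ 0.525 -0.266  0.133] 153:[ 0.524 -0.265  0.13 ] 154:[ 0.523 -0.265  0.125] 155:[ 0.523 -0.266  0.12 ] 156:[ 0.524 -0.271  0.11 ] 157:[ 0.523 -0.271  0.105] 158:[ 0.523 -0.271  0.101] 159:[ 0.523 -0.274  0.093] 160:[ 0.538 -0.322  0.041] 161:[ 0.538 -0.322  0.036] 162:[ 0.538 -0.325  0.028] 163:[ 0.547 -0.353 -0.005] 164:[ 0.544 -0.347 -0.004] 165:[ 0.54  -0.338 -0.   ]
314 152:[ 0.518 -0.268  0.135] 153:[ 0.516 -0.264  0.134] 154:[ 0.515 -0.262  0.131] 155:[ 0.516 -0.267  0.123] 156:[ 0.515 -0.266  0.119] 157:[ 0.517 -0.273  0.107] 158:[ 0.516 -0.275  0.101] 159:[ 0.515 -0.272  0.099] 160:[ 0.53  -0.32   0.047] 161:[ 0.53  -0.322  0.04 ] 162:[ 0.539 -0.351  0.006] 163:[ 0.538 -0.351  0.001] 164:[ 0.537 -0.352 -0.005] 165:[ 0.534 -0.343 -0.002]
316 152:[ 0.51  -0.267  0.139] 153:[ 0.509 -0.266  0.136] 154:[ 0.507 -0.261  0.136] 155:[ 0.508 -0.265  0.128] 156:[ 0.507 -0.266  0.122] 157:[ 0.51  -0.276  0.108] 158:[ 0.508 -0.271  0.108] 159:[ 0.509 -0.276  0.098] 160:[ 0.506 -0.269  0.1  ] 161:[ 0.532 -0.355  0.011] 162:[ 0.531 -0.353  0.008] 163:[ 0.529 -0.35   0.006] 164:[ 0.53  -0.355 -0.004] 165:[ 0.528 -0.351 -0.005]
```

The depth map puts the fingertips about 2 mm above the reported TCP, so they are ~27 mm higher than stated. I'll treat this as a z offset and descend in small steps while watching the force.

drive_effector(deltas="0,0,0.006,0,0.045;0,0,0.012,0,0.045;0,0,0.018,0,0.045;0,0,0.018,0,0.045", only="pos|force|open")

```text
tool_pos: [0.5428, -0.3613, 0.0069]
force: [-0.2, 0.2, 0.8]
opening: 0.0449
gripper_force: 0.0
```

drive_effector(deltas="0,0,0.003,0,0.045;0,0,0.003,0,0.045", only="pos|force|open")

```text
tool_pos: [0.5433, -0.3614, 0.0046]
force: [-0.6, -0.9, 0.1]
opening: 0.0449
gripper_force: 0.0
```

drive_effector(deltas="0,0,0.003,0,0.045;0,0,0.003,0,0.045", only="pos|force|open")

```text
tool_pos: [0.5432, -0.3614, 0.0015]
force: [-0.2, 0.6, 0.7]
opening: 0.045
gripper_force: 0.0
```

drive_effector(deltas="0,0,0,0,0;0,0,0,0,0;0,0,0,0,0;0,0,0,0,0", only="pos|force|open")

```text
tool_pos: [0.5434, -0.3615, 0.0018]
force: [-0.4, -0.1, 1.4]
opening: 0.0197
gripper_force: 30.0
```

The handle is gripped at 19.7 mm with 30 N. Now I'll lift it and carry it to a point in front of the cover.

drive_effector(deltas="0,0,-0.03,0,0;0,0,-0.09,0,0;0,0,-0.15,0,0;0,0,-0.21,0,0;0,0,-0.26,0,0;0,0,-0.26,0,0", only="pos|force|open")

```text
tool_pos: [0.5451, -0.3624, 0.2672]
force: [-0.4, 1.0, -1.2]
opening: 0.02
gripper_force: 30.0
```

```bash
python3 -c "
from h import *
go(.46,-.0057,.262,-173.5)"
```

```text
t 5.55 pos [ 0.5451 -0.3624  0.2672] [-179.78    0.45 -178.4 ] op 0.02 F [-0.4  1.  -1.2] 29.98865783214569 -> d [0.0752 0.359  0.0032] turn -4.9 |d| 0.367
```

drive_effector(deltas="0.01,0.05,0,-1,0;0.02,0.11,0,-2,0;0.035,0.17,0,-3,0;0.047,0.23,0,-4,0;0.06,0.29,0,-4.9,0;0.07,0.34,0,-4.9,0;0.075,0.359,0,-4.9,0;0.075,0.359,0,-4.9,0", only="pos|force|open")

```text
tool_pos: [0.4577, -0.0035, 0.2611]
force: [0.4, -0.5, -0.8]
opening: 0.0198
gripper_force: 30.0
```

```bash
python3 - <<'E'
from h import *
go(.46,-.0057,.262,-173.5)
s=snap('top','t3');S=snap('side','s3')
o=ctrl.get_obs();p=o['tool_pos'];d=np.array([.9934,.1144,0])
tip=p+.1228*d+[0,0,.0072];print(tip,proj(s,tip),proj(S,tip))
a=cv2.resize(cv2.imread('pics/t3.png')[120:220,240:310],None,fx=5,fy=5,interpolation=cv2.INTER_CUBIC)
b=cv2.resize(cv2.imread('pics/s3.png')[120:220,210:290],None,fx=5,fy=5,interpolation=cv2.INTER_CUBIC)
cv2.imwrite('pics/c4.png',np.hstack([a,b]))
E
```

```text
t 6.55 pos [ 0.4577 -0.0035  0.2611] [ 1.7999e+02 -4.0000e-02 -1.7337e+02] op 0.0198 F [ 0.4 -0.5 -0.8] 29.98895823955536 -> d [-0.002  -0.0024 -0.0009] turn 0.13 |d| 0.003
[0.58020128 0.00923836 0.2684239 ] [268.19700753 187.11759852] [260.98796871 166.42444833]
```

View pics/c4.png

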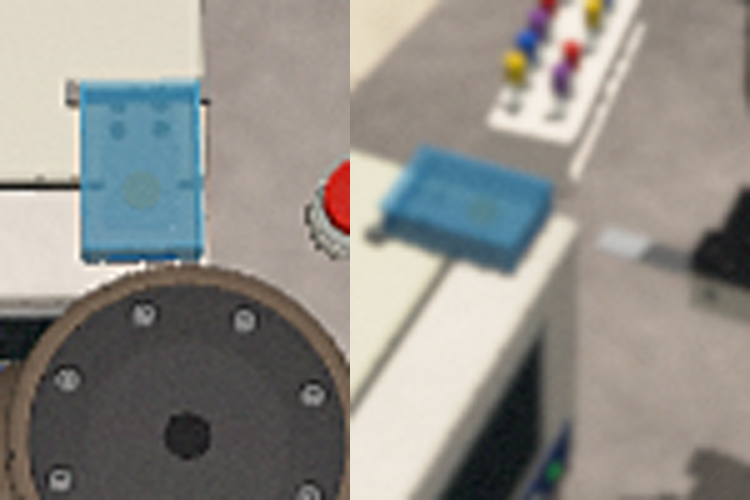

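The side view shows the blade tip at about (260,168), close to the predicted (261,166). The top view is blocked by the wrist. I'll read the blade height from depth.

```bash
cat > blade.py <<'E'
from h import *
import sys
def blade(S,p,yaw=6.6,h=.0072,show=True):
    d=np.array([np.cos(np.radians(yaw)),np.sin(np.radians(yaw)),0]);n=np.array([-d[1],d[0],0])
    L=[]
    for v in range(100,230):
        for u in range(180,330):
            if S['z_map'][v,u]<=0: continue
            X=px(S,u,v); r=X-p; a=r@d;b=r@n
            if .045<a<.14 and abs(b)<.02 and -.03<r[2]<.05: L.append((a,b,r[2],X[2],u,v))
    return np.array(L)
if __name__=='__main__':
    S=load(sys.argv[1]);p=np.array(eval(sys.argv[2])); L=blade(S,p)
    np.set_printoptions(precision=4,suppress=True)
    print(len(L))
    for lo in np.arange(.045,.14,.01):
        q=L[(L[:,0]>=lo)&(L[:,0]<lo+.01)]
        if len(q): print(round(lo,3),len(q),'b',q[:,1].min().round(4),q[:,1].max().round(4),'dz',np.median(q[:,2]).round(4),'z',np.median(q[:,3]).round(4))
    print('amax',L[:,0].max())
    q=L[:,:3]; A=np.c_[q[:,0]-.123,q[:,1],np.ones(len(q))]; print('fit slope a,b, z at tip',np.linalg.lstsq(A,q[:,2],rcond=None)[0])
E
python3 blade.py s3 '[.4577,-.0035,.2611]'
python3 - <<'E'
from h import *
np.set_printoptions(precision=4,suppress=True)
S=load('s3');c=np.array([.7137,.1392,0]);ex=np.array([.9934,.1144,0]);ey=np.array([-.1144,.9934,0])
L=[]
for v in range(100,300):
    for u in range(100,300):
        X=px(S,u,v);r=X-c;a,b=r@ex,r@ey
        if -.118<a<-.108 and -.1<b<.13 and abs(X[2]-.24)<.02: L.append(X[2])
print('inc top z side',len(L),np.median(L))
L=[]
for v in range(100,200):
    for u in range(200,300):
        X=px(S,u,v);r=X-c;a,b=r@ex,r@ey
        if -.13<a<0 and -.16<b<-.07 and .25<X[2]<.29: L.append((a,b,X[2]))
L=np.array(L);q=L[L[:,2]>.262];print('cover side',len(L),q.min(0),q.max(0),np.median(q,0))
E
```

```text
91
0.065 10 b -0.0033 0.0086 dz 0.0069 z 0.268
0.075 17 b -0.008 0.0112 dz 0.0064 z 0.2675
0.085 15 b -0.0056 0.0128 dz 0.0072 z 0.2683
0.095 17 b -0.0067 0.0112 dz 0.007 z 0.2681
0.105 17 b -0.0081 0.0096 dz 0.0062 z 0.2673
0.115 15 b -0.0066 0.0103 dz 0.0061 z 0.2672
amax 0.12278425109803844
fit slope a,b, z at tip [-0.0047  0.0075  0.0064]
inc top z side 266 0.23800514426323488
cover side 546 [-0.1031 -0.1444  0.2621] [-0.0135 -0.0796  0.2708] [-0.0604 -0.1089  0.266 ]
```

drive_effector(deltas="0,-0.003,0.012,0,0;0,-0.003,0.025,0,0;0,-0.003,0.025,0,0;0,-0.003,0.025,0,0", only="pos|force|orient")

```text
tool_pos: [0.4589, -0.008, 0.2367]
orientation: [-180.0, -0.0, -173.5]
force: [-0.5, 1.1, -0.4]
gripper_force: 30.0
```

drive_effector(deltas="-0.012,0,0,0,0;-0.025,0,0,0,0;-0.036,0,0,0,0;-0.036,0,0,0,0;-0.036,0,0,0,0", only="pos|force")

```text
tool_pos: [0.4944, -0.0036, 0.2365]
force: [0.4, -0.5, -1.2]
gripper_force: 30.0
```

```bash
python3 -c "
from h import *
snap('side','s4')"
python3 blade.py s4 '[.4935,-.0025,.2361]'
```

```text
199
0.065 3 b 0.0003 0.0108 dz 0.0088 z 0.2449
0.075 15 b -0.0097 0.0097 dz 0.0072 z 0.2433
0.085 15 b -0.0065 0.011 dz 0.0065 z 0.2426
0.095 16 b -0.0059 0.0105 dz 0.0068 z 0.2429
0.105 16 b -0.0097 0.012 dz 0.0064 z 0.2425
0.115 53 b -0.0196 0.0177 dz -0.0 z 0.2361
0.125 66 b -0.0198 0.018 dz 0.0148 z 0.2509
0.135 15 b -0.0189 0.0177 dz 0.0298 z 0.2659
amax 0.13983533834618533
fit slope a,b, z at tip [ 0.2063 -0.1891  0.0087]
```

The blade is level, 4.5 mm above the incubator's top (top face) and about 7 mm short of the cover, so I'll insert it.

drive_effector(deltas="-0.006,0,0,0,0;-0.012,0,0,0,0;-0.019,0,0,0,0;-0.019,0,0,0,0;-0.019,0,0,0,0", only="pos|force")

```text
tool_pos: [0.5134, -0.0015, 0.2366]
force: [-0.7, -0.1, -0.3]
gripper_force: 30.0
```

drive_effector(deltas="0,0,-0.005,0,0;0,0,-0.01,0,0;0,0,-0.015,0,0;0,0,-0.015,0,0", only="pos|force|ori")

```text
tool_pos: [0.5136, -0.0014, 0.2523]
orientation: [180.0, 0.0, -173.5]
force: [0.8, -0.0, -2.7]
gripper_force: 30.0
```

```bash
python3 - <<'E'
from h import *
snap('side','s5'); go(0.513,-.0015,.2365,-173.5)
b=cv2.imread('pics/s5.png')[120:190,200:300]
cv2.imwrite('pics/c5.png',cv2.resize(b,None,fx=7,fy=7,interpolation=cv2.INTER_CUBIC))
E
```

```text
t 9.0 pos [ 0.5136 -0.0014  0.252 ] [ 1.7999e+02  3.0000e-02 -1.7352e+02] op 0.0198 F [ 0.  -0.1 -2. ] 29.988549649715424 -> d [ 0.0006 -0.      0.0155] turn -0.02 |d| 0.016
```

View pics/c5.png

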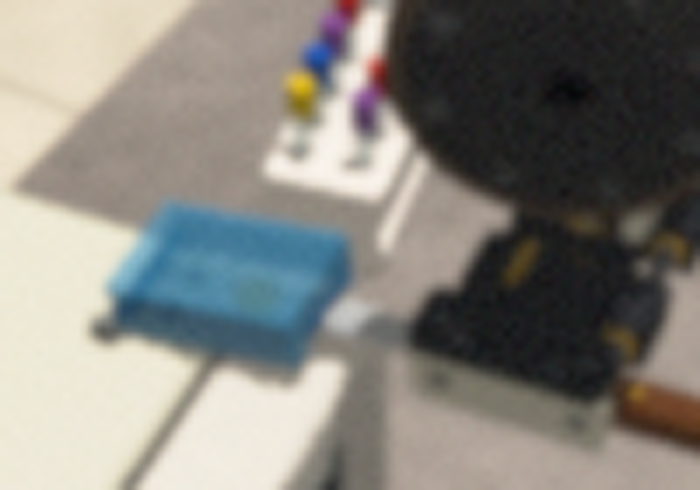

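Do in two calls.

The cover's front edge is riding up on the blade, with about 2 N of load. I'll continue along the arc.

drive_effector(deltas="-0.004,0,-0.012,0,0;-0.009,0,-0.024,0,0;-0.015,0,-0.035,0,0;-0.024,0,-0.045,0,0;-0.034,0,-0.054,0,0;-0.047,0,-0.061,0,0;-0.060,0,-0.065,0,0;-0.060,0,-0.065,0,0", only="pos|force|ori")

```text
tool_pos: [0.5745, 0.0055, 0.3166]
orientation: [-180.0, 0.0, -173.5]
force: [-0.2, -0.1, -1.4]
gripper_force: 30.0
```

```bash
python3 - <<'E'
from h import *
snap('side','s6'); go(0.513,-.0015,.2365,-173.5)
b=cv2.imread('pics/s6.png')[100:190,190:310]
cv2.imwrite('pics/c6.png',cv2.resize(b,None,fx=6,fy=6,interpolation=cv2.INTER_CUBIC))
E
```

```text
t 10.05 pos [0.5739 0.0055 0.3165] [-1.8000e+02  2.0000e-02 -1.7353e+02] op 0.0201 F [ 0.2  0.8 -1.6] 29.988572895526886 -> d [ 0.0613 -0.      0.08  ] turn -0.03 |d| 0.101
```

View pics/c6.png

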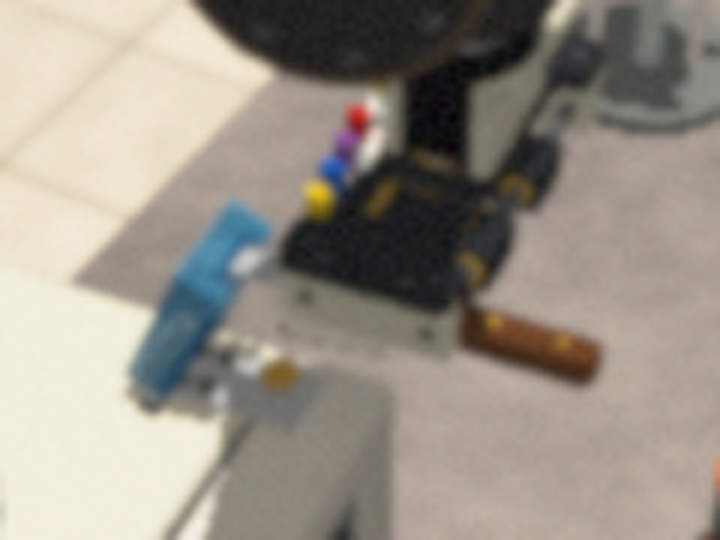

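The cover stands at about 1.15 rad with the blade under the notch at crop (250,262). The pin is exposed at (280,375). I'll push it the rest of the way back.

drive_effector(deltas="-0.008,0,0.002,0,0;-0.016,0,0.005,0,0;-0.024,0,0.009,0,0;-0.032,0,0.012,0,0;-0.040,0,0.012,0,0;-0.047,0,0.012,0,0;-0.053,0,0.012,0,0;-0.053,0,0.012,0,0", only="pos|force|ori")

```text
tool_pos: [0.6267, 0.0115, 0.3048]
orientation: [-180.0, 0.1, -173.5]
force: [0.3, 0.3, -0.5]
gripper_force: 30.0
```

```bash
python3 - <<'E'
from h import *
np.set_printoptions(precision=4,suppress=True)
S=snap('side','s7'); go(0.513,-.0015,.2365,-173.5)
c=np.array([.7137,.1392,0]);ex=np.array([.9934,.1144,0]);ey=np.array([-.1144,.9934,0])
L=[]
for v in range(60,200):
    for u in range(180,300):
        if S['z_map'][v,u]<=0: continue
        X=px(S,u,v);r=X-c;a,b=r@ex,r@ey; f=S['frame'][v,u].astype(int)
        if -.1<a<.08 and -.16<b<-.07 and .255<X[2]<.36 and f[2]>f[0]+40: L.append((a,b,X[2]))
L=np.array(L)
for z in np.arange(.25,.36,.01):
    q=L[abs(L[:,2]-z)<.005]
    if len(q): print(z.round(3),len(q),'a',q[:,0].min(),np.median(q[:,0]),q[:,0].max())
E
```

```text
t 11.1 pos [0.6266 0.0114 0.3051] [-180.      0.09 -173.52] op 0.0197 F [ 0.4 -0.2 -0.8] 29.988752603530884 -> d [0.1144 0.     0.0684] turn -0.02 |d| 0.133
0.26 33 a -0.01653701934905345 0.006749183152954386 0.011683080134996903
0.27 31 a -0.010376482510598048 0.00864535362608576 0.012642381497924628
0.28 34 a -0.009662322491697767 0.011523951405332317 0.01643015664680191
0.29 26 a -0.009021660385364224 0.0064825797045351494 0.019476940442176977
0.3 23 a -0.004407374561651304 0.007959706681914775 0.022904763950706664
0.31 19 a -0.0026935271088565933 0.009800154425083935 0.02077064973612684
0.32 49 a 0.00016895055757585047 0.0194288565346876 0.029778271206491007
0.33 61 a 0.0021774706333123257 0.01327095185540661 0.026359760495704217
```

The cover is at about 1.8 rad. I'll nudge it a little further, then withdraw the spatula straight back.

drive_effector(deltas="-0.003,0,0,0,0;-0.006,0,0,0,0;-0.006,0,0,0,0;0.02,0,0,0,0;0.06,0,0,0,0;0.11,0,0,0,0;0.13,0,0,0,0", only="pos|force|ori")

```text
tool_pos: [0.4951, -0.0036, 0.3058]
orientation: [180.0, 0.2, -173.5]
force: [0.7, -0.2, -0.5]
gripper_force: 30.0
```

```bash
python3 -c "
from h import *
go(.5435,-.3615,.28,-178.4)"
```

```text
t 11.97 pos [ 0.4951 -0.0036  0.3058] [ 1.7996e+02  1.5000e-01 -1.7350e+02] op 0.0198 F [ 0.7 -0.2 -0.5] 29.98864710330963 -> d [-0.0075 -0.3611  0.0256] turn 4.9 |d| 0.362
```

drive_effector(deltas="0,-0.05,0,1,0;-0.002,-0.11,0.01,2,0;-0.004,-0.17,0.03,3,0;-0.005,-0.23,0.06,4,0;-0.006,-0.29,0.09,4.9,0;-0.0075,-0.34,0.12,4.9,0;-0.0075,-0.361,0.16,4.9,0;-0.0075,-0.361,0.2,4.9,0", only="pos|force|ori")

```text
tool_pos: [0.5451, -0.3637, 0.1027]
orientation: [-180.0, 0.0, -178.6]
force: [0.1, 0.2, -0.4]
gripper_force: 30.0
```

drive_effector(deltas="0,0,0.04,0,0;0,0,0.065,0,0;0,0,0.085,0,0;0,0,0.085,0,0", only="pos|force|ori")

```text
tool_pos: [0.5443, -0.3611, 0.018]
orientation: [180.0, -0.1, -178.4]
force: [-0.4, -0.3, -0.6]
gripper_force: 30.0
```

```bash
python3 -c "
from h import *
go(.5435,-.3615,.0018,-178.4)
S=snap('side','s8')"
python3 blade.py s8 'ctrl.get_obs()["tool_pos"]'
```

```text
t 13.47 pos [ 0.5443 -0.3611  0.018 ] [ 1.7995e+02 -1.5000e-01 -1.7842e+02] op 0.0201 F [-0.4 -0.3 -0.6] 29.98876065015793 -> d [ 0.0007 -0.0004  0.0162] turn -0.02 |d| 0.016
180
0.045 9 b -0.004 0.0191 dz -0.0219 z -0.0025
0.055 11 b -0.001 0.019 dz -0.0229 z -0.0035
0.065 18 b -0.0141 0.0159 dz -0.0218 z -0.0024
0.075 23 b -0.0167 0.0175 dz -0.0201 z -0.0007
0.085 24 b -0.0176 0.018 dz -0.0189 z 0.0004
0.095 25 b -0.0199 0.0175 dz -0.019 z 0.0004
0.105 23 b -0.0157 0.0167 dz -0.0195 z -0.0001
0.115 23 b -0.0175 0.0196 dz -0.0201 z -0.0007
0.125 17 b -0.0157 0.019 dz -0.0207 z -0.0014
0.135 7 b -0.0156 0.01 dz -0.0208 z -0.0015
amax 0.13914210898386334
fit slope a,b, z at tip [-0.016  -0.2699 -0.0153]
```

Lowering with force checks, then releasing.

drive_effector(deltas="0,0,0.007,0,0;0,0,0.013,0,0;0,0,0.013,0,0", only="pos|force|ori")

```text
tool_pos: [0.5446, -0.3611, 0.0066]
orientation: [180.0, -0.0, -178.4]
force: [0.3, 0.4, -1.5]
gripper_force: 30.0
```

drive_effector(deltas="0,0,0.003,0,0;0,0,0.003,0,0", only="pos|force|ori")

```text
tool_pos: [0.5447, -0.3612, 0.0037]
orientation: [180.0, -0.0, -178.4]
force: [-0.6, 0.4, -0.1]
gripper_force: 30.0
```

drive_effector(deltas="0,0,0.002,0,0;0,0,0.002,0,0", only="pos|force|ori")

```text
tool_pos: [0.5449, -0.3613, 0.0019]
orientation: [-180.0, 0.0, -178.4]
force: [0.3, -1.0, -0.7]
gripper_force: 30.0
```

drive_effector(deltas="0,0,0,0,0.045;0,0,0,0,0.045;0,0,0,0,0.045", only="pos|force|open")

```text
tool_pos: [0.5448, -0.3612, 0.0018]
force: [-0.7, 0.5, -0.1]
opening: 0.0425
gripper_force: 0.0
```

drive_effector(deltas="0,0,-0.03,0,0.05;0,0,-0.07,0,0.06;0,0,-0.12,0,0.06;0,0,-0.12,0,0.06", only="pos|force|open")

```text
tool_pos: [0.5474, -0.3624, 0.1268]
force: [0.6, -0.4, 0.4]
opening: 0.0595
gripper_force: 0.0
```

```bash
python3 -c "
from h import *
go(.4336,-.1982,.12,163.6)
snap('side','s9')"
python3 - <<'E'
from h import *
S=load('s9');s=snap('top','t9')
for n,im in(('side',S),('top',s)):
    print(n,[px(im,*proj(im,p)).round(3) for p in ([.66,-.3585,.01],[.62,-.36,.01],[.49,-.3628,.018])])
E
```

```text
t 15.28 pos [ 0.5474 -0.3624  0.1268] [-179.79    0.43 -178.38] op 0.0595 F [ 0.6 -0.4  0.4] 0.0 -> d [0.1091 0.1674 0.0054] turn 18.02 |d| 0.2
side [array([ 0.662, -0.363,  0.006]), array([ 0.619, -0.358,  0.012]), array([ 0.492, -0.371,  0.01 ])]
top [array([ 0.517, -0.179,  0.607]), array([ 0.493, -0.175,  0.622]), array([ 0.424, -0.164,  0.665])]
```

The spatula lies back on the bench. Next is the mallet.

drive_effector(deltas="0.03,0.045,0,5,0.05;0.06,0.09,0,10,0.05;0.09,0.14,0,15,0.05;0.109,0.1675,0,17.6,0.05;0.109,0.1675,0.02,17.6,0.05;0.109,0.1675,0.02,17.6,0.05", only="pos|ori")

```text
tool_pos: [0.4295, -0.1963, 0.1001]
orientation: [-180.0, -0.2, 164.0]
```

```bash
python3 - <<'E'
from h import *
go(.4332,-.198,.019,164)
S=snap('side','s10');b=cv2.imread('pics/s10.png')[140:230,260:380]
cv2.imwrite('pics/c10.png',cv2.resize(b,None,fx=5,fy=5,interpolation=cv2.INTER_CUBIC))
L=[]
for v in range(160,220):
    for u in range(290,360):
        X=px(S,u,v)
        f=S['frame'][v,u].astype(int)
        if .044<X[2]<.058 and f[0]>f[2]+40: L.append(X)
L=np.array(L);print(len(L),cv2.minAreaRect(L[:,:2].astype(np.float32)) if len(L)>5 else '',cv2.fitLine(L[:,:2].astype(np.float32),cv2.DIST_HUBER,0,.01,.01).ravel(), L.min(0),L.max(0))
E
```

```text
t 16.12 pos [ 0.4295 -0.1963  0.1001] [-179.96   -0.22  164.01] op 0.0502 F [ 0.4 -0.5  0.6] 0.0 -> d [-0.0043 -0.0006  0.0811] turn 0.01 |d| 0.081
156 ((0.4104739725589752, -0.1866101175546646), (0.023871270939707756, 0.15802206099033356), 75.64187622070312) [ 0.96720886 -0.2539823   0.39630055 -0.18217243] [ 0.33614286 -0.20375432  0.04401709] [ 0.48997689 -0.15611044  0.05750899]
```

drive_effector(deltas="-0.004,0.001,0.04,-0.5,0.05;-0.004,0.001,0.07,-0.5,0.05;-0.004,0.001,0.081,-0.5,0.05;-0.004,0.001,0.081,-0.5,0.05;-0.004,0.001,0.081,-0.5,0;-0.004,0.001,0.081,-0.5,0;-0.004,0.001,0.081,-0.5,0;-0.004,0.001,0.081,-0.5,0")

```text
clock: 17.18
tool_pos: [0.4354, -0.1969, 0.0212]
orientation: [180.0, 0.0, 164.5]
force: [-1.4, 1.5, 3.9]
opening: 0.0201
gripper_force: 29.8
```

drive_effector(deltas="0,0,0,0,0;0,0,-0.01,0,0;0,0,-0.03,0,0;0,0,-0.05,0,0;0,0,-0.05,0,0")

```text
clock: 17.8
tool_pos: [0.4362, -0.1969, 0.072]
orientation: [180.0, 0.2, 164.5]
force: [-0.3, 0.1, -4.3]
opening: 0.0195
gripper_force: 29.8
```

```bash
python3 - <<'E'
from h import *
go(.4332,-.198,.019,164)
S=snap('side','s11');b=cv2.imread('pics/s11.png')[120:230,260:390]
cv2.imwrite('pics/c11.png',cv2.resize(b,None,fx=5,fy=5,interpolation=cv2.INTER_CUBIC))
E
```

```text
t 17.8 pos [ 0.4362 -0.1969  0.072 ] [1.7996e+02 1.6000e-01 1.6448e+02] op 0.0195 F [-0.3  0.1 -4.3] 29.773643016815186 -> d [ 0.0028 -0.0019  0.053 ] turn 0.48 |d| 0.053
```

View pics/c11.png

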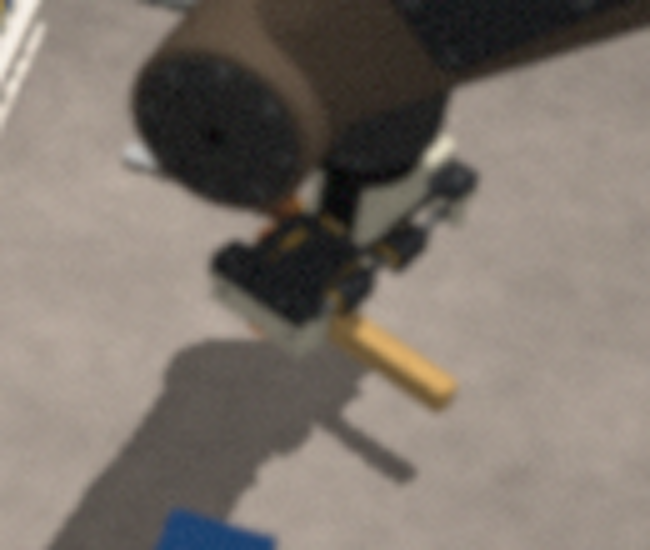

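The mallet is lifted, with its handle clear of the bench (end at crop (440,390)). That was my tenth picture, so from here I rely on depth numbers. First, the pitch of the handle.

```bash
cat > hand.py <<'E'
from h import *
import sys
def handle(S,p,yaw,c=(-.13,-.04)):
    d=np.array([np.cos(np.radians(yaw)),np.sin(np.radians(yaw)),0]);n=np.array([-d[1],d[0],0]);L=[]
    for v in range(384):
        for u in range(512):
            if S['z_map'][v,u]<=0: continue
            f=S['frame'][v,u].astype(int)
            if f[0]<f[2]+40: continue
            X=px(S,u,v);r=X-p;a=r@d;b=r@n
            if c[0]<a<c[1] and abs(b)<.03 and -.06<r[2]<.08: L.append((a,b,r[2]))
    return np.array(L)
np.set_printoptions(precision=4,suppress=True)
S=load(sys.argv[1]);p=np.array(eval(sys.argv[2]));L=handle(S,p,float(sys.argv[3]));print(len(L))
for lo in np.arange(-.12,-.02,.02):
    q=L[(L[:,0]>=lo)&(L[:,0]<lo+.02)]
    if len(q)>3: print(lo.round(2),len(q),'b',q[:,1].min(),q[:,1].max(),'z hi',np.percentile(q[:,2],[50,75,90]))
q=L[L[:,1]<.006];print('slope',np.polyfit(q[:,0],q[:,2],1))
H=handle(S,p,float(sys.argv[3]),(.02,.075));print('head',len(H),H.min(0) if len(H) else '',H.max(0) if len(H) else '')
E
python3 hand.py s11 '[.4362,-.1969,.072]' -15.5
python3 -c "
from h import *
go(.6107,.0117,.35,-173.43)"
```

```text
Still running in the background as job /tmp/bash_jobs.1000/f00686349210 (pid 1256). You'll get a notice when it ends.
```

```bash
kill -- -$(cat /tmp/bash_jobs.1000/f00686349210/pid); sed -i "s/def load(f): return .*/def load(f): return dict(np.load(f'pics\/{f}.npz'))/" h.py
timeout 60 python3 hand.py s11 '[.4362,-.1969,.072]' -15.5
timeout 20 python3 -c "
from h import *
go(.6107,.0117,.35,-173.43)"
```

```text
148
-0.12 17 b -0.004132663226376653 0.01462661793653763 z hi [0.0247 0.0263 0.0269]
-0.1 45 b -0.005246345360928957 0.016405744941343534 z hi [0.0246 0.0269 0.028 ]
-0.08 41 b -0.00502852678247741 0.016981423102452632 z hi [0.0263 0.0274 0.0287]
-0.06 45 b -0.00607649042408181 0.014751416336886465 z hi [0.0247 0.0264 0.0286]
slope [0.0171 0.0278]
head 4 [ 0.0414 -0.006  -0.0193] [0.0619 0.0228 0.0525]
t 17.85 pos [ 0.4354 -0.1968  0.071 ] [1.7997e+02 6.0000e-02 1.6447e+02] op 0.0202 F [-0.5  0.2 -3.1] 29.77404534816742 -> d [-0.1133  0.248  -0.2787] turn -22.1 |d| 0.39
```

The handle is level to within 1° and well held. Now raise and turn to hover in front of and above the pin.

drive_effector(deltas="0,0,-0.06,0,0;0,0,-0.12,-4,0;0,0,-0.18,-8,0;0,0,-0.24,-14,0;-0.005,0.03,-0.28,-22.1,0;-0.015,0.08,-0.28,-22.1,0;-0.035,0.135,-0.28,-22.1,0;-0.055,0.185,-0.28,-22.1,0", only="pos|force|ori")

```text
tool_pos: [0.5382, -0.0315, 0.3494]
orientation: [180.0, -0.1, -173.4]
force: [0.3, -0.8, -3.0]
gripper_force: 30.0
```

```bash
timeout 20 python3 -c "
from h import *
go(.6111,.0120,.35,-173.43)"
```

```text
t 18.85 pos [ 0.5382 -0.0315  0.3494] [ 1.7997e+02 -9.0000e-02 -1.7341e+02] op 0.0195 F [ 0.3 -0.8 -3. ] 29.975979030132294 -> d [-0.0774  0.0349 -0.0007] turn 0.02 |d| 0.085
```

drive_effector(deltas="-0.015,0.025,0,0,0;-0.045,0.034,0,0,0;-0.068,0.034,0,0,0;-0.076,0.034,0,0,0;-0.076,0.034,0,0,0;-0.076,0.034,0,0,0", only="pos|force|ori")

```text
tool_pos: [0.6087, 0.0088, 0.3506]
orientation: [180.0, -0.0, -173.4]
force: [0.2, -0.2, -4.2]
gripper_force: 30.0
```

```bash
timeout 100 python3 - <<'E'
from h import *
go(.6111,.0120,.35,-173.43)
S=snap('side','s12');p=ctrl.get_obs()['tool_pos']
np.set_printoptions(precision=4,suppress=True)
c=np.array([.7137,.1392,0]);ex=np.array([.9934,.1144,0]);ey=np.array([-.1144,.9934,0])
O=[];B=[];Y=[];H=[]
for v in range(60,260):
    for u in range(150,400):
        if S['z_map'][v,u]<=0: continue
        f=S['frame'][v,u].astype(int);X=px(S,u,v);r=X-c;q=(r@ex,r@ey,X[2],u,v)
        if -.4<q[0]<.08 and -.2<q[1]<-.03 and q[2]>.25:
            if f[0]>f[2]+110 and f[0]>f[1]+50: O.append(q)
            elif f[2]>f[0]+40: B.append(q)
            elif q[2]<.268 and -.1<q[0]<-.04 and f[0]>f[2]+40: Y.append(q)
            elif q[0]<-.15 and f[0]>f[2]+40: H.append(q)
for n,L in (('orange',O),('blue',B),('pin',Y),('handle',H)):
    L=np.array(L)
    if len(L): print(n,len(L),L.min(0),np.median(L,0),L.max(0))
q=np.array(O);h=q[:,2]<.335
if h.any(): print('low',h.sum(),q[h].min(0),np.median(q[h],0),q[h].max(0))
r=p-c;print('tool in inc',r@ex,r@ey,p[2])
E
```

```text
t 19.6 pos [0.6087 0.0088 0.3506] [ 1.7999e+02 -3.0000e-02 -1.7344e+02] op 0.0197 F [ 0.2 -0.2 -4.2] 29.97647523880005 -> d [-0.0027  0.0029  0.0006] turn -0.01 |d| 0.004
orange 16 [ -0.0911  -0.1      0.3367 233.     144.    ] [ -0.0822  -0.0959   0.3405 237.5    145.    ] [ -0.0682  -0.0937   0.3439 241.     146.    ]
blue 350 [ -0.0166  -0.1422   0.2501 201.     131.    ] [  0.0144  -0.1109   0.2921 210.     146.    ] [  0.0336  -0.0781   0.3292 225.     164.    ]
pin 24 [ -0.0753  -0.1215   0.2558 234.     160.    ] [ -0.0687  -0.1123   0.2584 236.     162.    ] [ -0.0603  -0.1014   0.2611 239.     164.    ]
handle 263 [ -0.2249  -0.1293   0.3594 255.     117.    ] [ -0.1869  -0.1071   0.3764 274.     144.    ] [ -0.1501  -0.0574   0.4425 289.     151.    ]
tool in inc -0.11914492808794991 -0.11751696453737964 0.35095749063646986
```

Pin and head line up to within about 3 mm, and the cover is clear of the head by about 30 mm. Trim the position, then strike.

drive_effector(deltas="-0.0027,0.0025,0,0,0;-0.0027,0.0025,0,0,0;-0.0027,0.0025,0,0,0", only="pos|force|ori")

```text
tool_pos: [0.6117, 0.0119, 0.3509]
orientation: [180.0, 0.0, -173.4]
force: [0.7, 0.4, -3.4]
gripper_force: 30.0
```

drive_effector(deltas="-0,0,0.018,0,0;0,0,0.08,0,0;0,0,0.08,0,0", only="pos|force|ori|clock")

```text
clock: 20.4
tool_pos: [0.6095, 0.0114, 0.2675]
orientation: [-180.0, -0.4, -173.4]
force: [0.6, -0.5, -2.5]
gripper_force: 30.0
```

drive_effector(deltas="0,0,-0.03,0,0;0,0,-0.07,0,0;0.02,0,-0.08,0,0;0.06,0,-0.08,0,0;0.1,0,-0.08,0,0;0.1,0,-0.08,0,0", only="pos|force|ori|clock")

```text
clock: 21.15
tool_pos: [0.5097, -0.0002, 0.3531]
orientation: [179.9, 0.2, -173.4]
force: [0.6, 0.3, -2.5]
gripper_force: 30.0
```

```bash
cat > look.py <<'E'
from h import *
import sys
S=snap('side',sys.argv[1]);p=ctrl.get_obs()['tool_pos']
np.set_printoptions(precision=4,suppress=True)
c=np.array([.7137,.1392,0]);ex=np.array([.9934,.1144,0]);ey=np.array([-.1144,.9934,0])
B=[];Y=[];H=[]
for v in range(60,260):
    for u in range(150,400):
        if S['z_map'][v,u]<=0: continue
        f=S['frame'][v,u].astype(int);X=px(S,u,v);r=X-c;q=(r@ex,r@ey,X[2],u,v)
        if -.1<q[0]<.08 and -.2<q[1]<-.03 and q[2]>.235:
            if f[2]>f[0]+40: B.append(q)
            elif q[2]<.275 and -.1<q[0]<-.04 and f[0]>f[2]+40: Y.append(q)
        elif -.4<q[0]<-.1 and q[2]>.28 and f[0]>f[2]+40: H.append(q)
for n,L in (('blue',B),('pin',Y),('handle',H)):
    L=np.array(L)
    if len(L): print(n,len(L),L.min(0),np.median(L,0),L.max(0))
r=p-c;print('tool in inc',r@ex,r@ey,p[2])
H=np.array(H);H=H[H[:,0]<r@ex-.03]
for lo in np.arange(-.2,0,.02):
    q=H[(H[:,0]-r@ex>lo)&(H[:,0]-r@ex<lo+.02)]
    if len(q)>3: print(lo.round(2),len(q),np.median(q,0)[1:3],np.percentile(q[:,2],80)-p[2])
E
timeout 100 python3 look.py s13
```

```text
blue 379 [ -0.0179  -0.1427   0.2445 201.     131.    ] [  0.0135  -0.1121   0.2894 211.     147.    ] [  0.0336  -0.0784   0.3299 225.     164.    ]
pin 32 [ -0.0784  -0.1283   0.2397 233.     162.    ] [ -0.0674  -0.1136   0.2453 236.     164.    ] [ -0.0555  -0.1019   0.25   239.     167.    ]
handle 414 [ -0.3261  -0.1278   0.3371 262.     126.    ] [ -0.2696  -0.1041   0.3692 303.     155.    ] [ -0.1524  -0.0231   0.4558 324.     165.    ]
tool in inc -0.21716058353354045 -0.11492722926197503 0.3527384784124562
-0.12 31 [-0.1058  0.3662] 0.015371862045336138
-0.1 74 [-0.1045  0.367 ] 0.01748435912588675
-0.08 73 [-0.1047  0.3705] 0.020058562125020385
-0.06 77 [-0.1055  0.373 ] 0.022363546094748665
-0.04 43 [-0.1043  0.3761] 0.02581853689641489
```

The pin head has dropped 13 mm and stays home with the mallet away, and the cover stands at about 1.9 rad. The mallet tilted 7° in the grip, which should be harmless when set down. I'll take it back to its spot.

```bash
timeout 20 python3 -c "
from h import *
go(.4354,-.1969,.1,164.5)"
```

```text
t 21.2 pos [5.111e-01 2.000e-04 3.527e-01] [ 1.7996e+02  1.6000e-01 -1.7339e+02] op 0.0198 F [ 0.9  0.1 -3.1] 29.998888671398163 -> d [ 0.0986 -0.1873  0.2523] turn 22.11 |d| 0.329
```

drive_effector(deltas="0.003,-0.03,0,5,0;0.012,-0.08,0.01,11,0;0.024,-0.12,0.03,17,0;0.036,-0.155,0.07,22.1,0;0.048,-0.18,0.12,22.1,0;0.058,-0.195,0.17,22.1,0;0.066,-0.2,0.22,22.1,0;0.066,-0.2,0.25,22.1,0", only="pos|force|ori|clock")

```text
clock: 22.2
tool_pos: [0.4684, -0.2063, 0.0985]
orientation: [-180.0, -0.2, 164.4]
force: [-0.4, -0.0, -3.7]
gripper_force: 30.0
```

```bash
timeout 20 python3 -c "
from h import *
go(.4354,-.1969,.03,164.5)"
```

```text
t 22.2 pos [ 0.4684 -0.2063  0.0985] [-179.97   -0.18  164.4 ] op 0.0194 F [-0.4 -0.  -3.7] 29.99880015850067 -> d [0.0341 0.0002 0.0686] turn -0.1 |d| 0.077
```

drive_effector(deltas="0.017,0,0.02,0,0;0.034,0,0.05,0,0;0.034,0,0.069,0,0;0.034,0,0.069,0,0", only="pos|force|ori|clock")

```text
clock: 22.7
tool_pos: [0.4367, -0.1968, 0.0309]
orientation: [-180.0, -0.2, 164.5]
force: [-0.4, -0.7, -2.7]
gripper_force: 30.0
```

drive_effector(deltas="0,0,0.004,0,0;0,0,0.008,0,0;0,0,0.008,0,0", only="pos|force|clock")

```text
clock: 23.08
tool_pos: [0.4372, -0.1967, 0.0239]
force: [-0.7, 0.2, -2.8]
gripper_force: 30.0
```

drive_effector(deltas="0,0,0.002,0,0;0,0,0.002,0,0", only="pos|force|clock")

```text
clock: 23.32
tool_pos: [0.437, -0.1967, 0.0218]
force: [-0.5, -0.0, -2.9]
gripper_force: 30.0
```

drive_effector(deltas="0,0,0.002,0,0;0,0,0.002,0,0", only="pos|force|clock")

```text
clock: 23.58
tool_pos: [0.437, -0.1967, 0.0196]
force: [-0.0, -0.2, -3.6]
gripper_force: 30.0
```

drive_effector(deltas="0,0,0.002,0,0;0,0,0.002,0,0", only="pos|force|clock")

```text
clock: 23.82
tool_pos: [0.4369, -0.1967, 0.0176]
force: [-0.1, 0.6, -3.9]
gripper_force: 30.0
```

drive_effector(deltas="0,0,0.002,0,0;0,0,0.002,0,0", only="pos|force|clock")

```text
clock: 24.08
tool_pos: [0.4371, -0.1968, 0.0164]
force: [-3.9, 2.1, 8.2]
gripper_force: 30.0
```

Contact at tool z ≈ 0.0165. Release gently, back out upwards.

drive_effector(deltas="0,0,-0.001,0,0.045;0,0,-0.001,0,0.045;0,0,-0.001,0,0.045;0,0,-0.001,0,0.05", only="pos|force|clock|open")

```text
clock: 24.58
tool_pos: [0.4371, -0.1967, 0.0167]
force: [0.1, 0.5, 0.1]
opening: 0.0482
gripper_force: 0.0
```

drive_effector(deltas="0,0,-0.03,0,0.05;0,0,-0.08,0,0.05;0,0,-0.14,0,0.05;0,0,-0.2,0,0.05;0.02,-0.03,-0.25,0,0.05;0.05,-0.06,-0.27,0,0.05;0.05,-0.06,-0.27,0,0.05", only="pos|force|clock|open")

```text
clock: 25.45
tool_pos: [0.3718, -0.2421, 0.289]
force: [0.3, -0.4, -0.4]
opening: 0.0498
gripper_force: 0.0
```

```bash
timeout 100 python3 - <<'E'
from h import *
np.set_printoptions(precision=4,suppress=True)
S=snap('side','s14')
o=load('side0')
for n,p in dict(malhead=[.4764,-.2104,.076],malhandle=[.38,-.183,.05],spat_h=[.49,-.3628,.018],spat_b=[.64,-.359,.01]).items():
    u,v=proj(S,p); i,j=int(round(v)),int(round(u))
    print(n,(j,i),[np.median([px(I,a,b)[2] for a in range(j-1,j+2) for b in range(i-1,i+2)]).round(4) for I in (o,S)],I['frame'][i,j] if 0 else (o['frame'][i,j],S['frame'][i,j]))
E
timeout 100 python3 look.py s15 2>&1 | grep -E 'blue|pin'
```

```text
malhead (316, 178) [np.float64(0.0724), np.float64(0.0739)] (array([242, 122,  13], dtype=uint8), array([128,  60,   7], dtype=uint8))
malhandle (337, 198) [np.float64(0.0463), np.float64(0.0466)] (array([205, 168, 114], dtype=uint8), array([130, 105,  69], dtype=uint8))
spat_h (327, 162) [np.float64(0.0145), np.float64(0.0129)] (array([130,  96,  74], dtype=uint8), array([133, 105,  85], dtype=uint8))
spat_b (292, 151) [np.float64(0.0068), np.float64(0.0063)] (array([193, 189, 187], dtype=uint8), array([180, 177, 172], dtype=uint8))
blue 359 [ -0.0184  -0.1421   0.245  201.     131.    ] [  0.0137  -0.1115   0.2898 211.     147.    ] [  0.0338  -0.0796   0.3292 225.     164.    ]
pin 31 [ -0.0761  -0.128    0.2389 233.     162.    ] [ -0.0667  -0.1133   0.2455 236.     164.    ] [ -0.0558  -0.1015   0.2479 239.     167.    ]
```

The mallet and spatula are back where they started and resting on the bench, the pin is home, and the cover is open. Handing in.

```bash
timeout 60 python3 -c "
from plant import ctrl, cams
print(ctrl.close_job())"
```

```text
the job is handed in; nothing more can be done
None
```

I've handed the job in after about 25 s of robot time: the cover is swung back to roughly 1.9 rad, one mallet blow drove the pin home and it has stayed down, and both tools lie back on the bench where they started; the hand-in gave no verdict.

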